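Nudge the egg cup to the middle of its stand

ROBOT

A 6-joint arm with a two-finger parallel gripper is mounted at the origin on a cart in front of the work surface, level with it; the furniture and walls round the work are solid. World frame = base frame: x ahead of the robot, y to its left, z up, the work surface at z = 0. Lengths are in mm, angles in degrees, forces in N, time in s.
With the tool pointing down it reaches from about 275 to 725 mm from the base axis. Payload 5.6 kg.
Tool frame: the origin (TCP) lies at the very end of the fingers, on their centre line; the grasp point (between the pads) lies 19 mm behind it; z points along the fingers, y is the line along which they close (so a half turn about z gives the same grasp; the last joint's range is limited). The gripper opens to 85 mm and grips with 20 to 120 N. Pads are 22 mm wide; open, the fingers measure 114 mm over their backs; the gripper's body (76 mm by 85 mm) begins 54 mm behind the grasp point. The pads swing forward as they close: fully open they stand 13 mm farther back than shut.
Start: joints at [84.087, 14.616, 6.199, 0, -81.583, -16.306], TCP at [207.957, 509.163, 231.283] pointing down, gripper open.
Joint ranges: [-168.99, 168.99], [-69.2, 112.95], [-62.41, 85.93], [-164.36, 98.24], [-168.68, -3.75], [-174.98, 174.98]. Speed limits (degrees/s): [147.25, 147.25, 180, 180, 180, 180].

INTERFACE

Orientations are given as [roll, pitch, yaw] about the fixed x, y, z axes, in that order (R = Rz(yaw) Ry(pitch) Rx(roll)).
In Python, from workcell import readout, imaging, robot gives the robot as it stands.
- The arm moves only by the tool apply_moves, never from a script. Its argument "commands" is a list of rows, each an object with "travel": the shift along the world's x, y, z scaled (see below), a list of three; "twist": the turn, a rotation vector about the world's x, y, z scaled (see below), a list of three; "grip": the opening, from 0 (shut) to 1 (fully open). In form: [{"travel": [tx, ty, tz], "twist": [ax, ay, az], "grip": grip}, ...]. A call has 1 to 8 rows; each row is the pose to reach, as a shift and turn from the pose commanded when the call began; what a row does not reach only later rows make up. The controller multiplies each number of a shift by 50 cm and each number of a turn by pi/2 rad. A row lasts 1/8 s, in which the tool goes at most 62.5 mm and 10.7 degrees, less where a joint would pass 70% of its speed; a pose out of reach is approached as far as the arm can. A call with a number of a shift or a turn outside -1 to 1 is refused whole. A call with a gripper value outside its range is refused whole. The fingers move at their own pace and stop on an object; "squeeze" is the grip in N (left out, the last holds). Time passes only in rows, so rows that repeat a pose let the fingers close. It gives the time, the measured TCP pose, the force, the opening and the grip force at its end, in the units of the state.
- readout.get_state(): the state, without advancing time (a new reading comes with each control period).
- imaging.snapshot(name): name is "scene" or "top"; returns the picture (420x560x3 uint8, red, green, blue); there is no depth.
- imaging.camera_model(name): a dict with "camera_matrix" (3x3 intrinsics, pixels), "eye" and "rotation" of the camera in the world. Camera axes: x right, y up, looking along -z (the intrinsics and any distortion apply to the point x, -y, -z); pixel columns grow to the right and rows downward; lengths in mm; the calibration is good to about 2 mm. A picture is of the moment at which its call begins. camera_model takes no time and is no camera call.
- robot.close_job(): hands the job in; it is judged then, once.
The state is a dict: "t": time; "q": joint angles; "joint_vel": joint speeds; "effort": joint torques, N m; "ee_pos": TCP position; "ee_rot": TCP orientation; "ft_force": force on the tool from outside, world axes, zero at the start; "moment": the same for the moment, N m; "opening": opening from 0.0 (shut) to 1.0 (fully open); "grasp_force": force on a finger pad.
Only numpy, scipy, OpenCV 4.12 (cv2) and the standard library are available. Lean on these libraries where they do the work, as an engineer would, in place of code of your own. Each camera call takes 0.05 s, during which the arm holds its last target. There are 200 camera calls.

TASK

The egg cup with the boiled egg stands over the edge of its small round wooden stand. With light taps of the fingertips against the cup's side, low down, push it until it stands in the middle of the stand with the same border all round; do not pinch or lift it, do not touch or tip the egg out, and leave the stand and the other things on the table where they are.

Things in the scene. Friction and masses are not known exactly. Their poses are not given: they have to be found in the camera images.
- egg_cup: white egg cup without handle, a round tumbler 42 mm high, 52 mm across low down, 48 mm at the rim, on a small recessed foot 27 mm across, 4 mm high, so it is wobbly; loose, 22 to 30 mm off the stand's centre in any direction. Origin: centre of its underside; z up. With the egg 0.2 kg; it slides with dry friction (1 to 2 N) if pushed 5 to 18 mm up, rocks or tips if pushed near the rim
- stand: round dark wooden stand, loose, 0.7 kg: a flat disc 90 mm across, 22 mm high (the lowest 6 mm a 76 mm foot), with a thin paler ring 63 mm across round the middle of its top. Origin: centre of its underside; z up. Nothing stands within 55 mm of its edge but a flat teaspoon and, on the side away from the egg cup, the spice jar about 110 mm from its centre
- egg: brown hen's egg, 42 mm thick and 52 mm long, upright and loose in the mouth of the egg cup, standing out to 78 mm above the cup's underside. Origin: its lower end, inside the cup
- egg_middle (a point): centre of the thickest part of the egg, 21 mm above the egg's lower end, about 47 mm above the cup's underside
- spice_jar: glass spice jar with a black cap, 41 mm across and 105 mm high, standing on the table; bystander. Origin: centre of its underside
- teaspoon: steel teaspoon 132 mm long and 9 mm high, lying on the table near the stand; bystander. Origin: centre of its underside
Things that resemble listed ones, but are neither listed nor needed, are in the scene too. There is more than one size of the egg_cup; the job needs the middle-sized.

How it is judged (in metres and radians):
At the end, for the whole second after the job is handed in: the egg cup stands upright and at rest on the stand, its centre within 7 mm of the stand's centre, the egg still upright in the cup, the stand within 15 mm of where it stood (horizontal distance between egg_cup and stand below 0.007 m and z of egg_cup in the frame of stand between 0.018 and 0.026 m and angle between egg_cup's own z axis and vertical below 0.06 rad and linear speed of egg_cup below 0.01 m/s and angular speed of egg_cup below 0.1 rad/s and horizontal distance between egg_middle and egg_cup below 0.008 m and z of egg_middle in the frame of egg_cup above 0.035 m and angle between egg's own z axis and vertical below 0.4 rad and distance of stand from where it was at the start of the episode below 0.015 m and angle between stand's own z axis and vertical below 0.05 rad); the robot touches nothing.
It fails at once if the egg cup was tipped more than 15 degrees, lifted off the stand or pushed off it (angle between egg_cup's own z axis and vertical above 0.26 rad or z of egg_cup in the frame of stand above 0.034 m or z of egg_cup in the frame of stand below 0.012 m).
It fails at once if the egg cup was pinched or hit hard (more than 15 N) (contact force between any of the fingers, the arm and egg_cup above 15 N).
It fails at once if the egg was touched (more than 1 N) or came out of the cup (contact force between any of the fingers, the arm and egg above 1 N or distance between egg_middle and egg_cup above 0.065 m).
It fails at once if the stand was pushed away (more than 15 mm) (distance of stand from where it was at the start of the episode above 0.015 m).
It fails at once if the spice jar or the teaspoon was moved more than 20 mm (distance of any of spice_jar, teaspoon from where it was at the start of the episode above 0.02 m).
It also fails if it takes over 38 s, if anything falls off the work surface, if the arm or the gripper's body presses on something with over 40 N, if the wrist force passes 120 N, or if a joint passes its speed limit or range.

## Working session

There is one attempt and no reset: what is moved stays moved. The work goes in short steps, Python scripts to look and compute and a tool call to move; the robot and the scene stay as the last step left them, time stands still between calls to the robot, and variables do not carry over. Pictures are saved under pics/ and viewed, at most 10 in all, crops included, and the job is handed in when it is done.

Besides the shell and the picture viewer there is one more tool, called after "Call:" by a JSON object that holds its "fn" and its "kwargs". apply_moves: Moves the arm, as the interface text tells. Its arguments: {"type":"object","properties":{"commands":{"type":"array"},"squeeze":{"type":"number"}},"required":["commands"]}

```bash
mkdir -p pics
python3 - <<'E'
from workcell import readout, imaging, robot
import cv2,numpy as np
s=readout.get_state(); print(s['t'],s['ee_pos'],s['ee_rot'],s['opening'])
for n in("scene","top"):
    im=imaging.snapshot(n); cv2.imwrite(f"pics/{n}0.png",im[:,:,::-1]); m=imaging.camera_model(n); print(m)
E
```

```text
0.0 [207.72363245 508.73321421 230.39446147] [ 1.79892046e+02 -1.31731935e-03 -2.22230618e+01] 0.9975912351773047
{'camera_matrix': array([[379.23894911,   0.        , 278.6559094 ],
       [  0.        , 379.23894911, 209.3410715 ],
       [  0.        ,   0.        ,   1.        ]]), 'eye': array([ 239.52687106, -473.05746398,  682.89241706]), 'rotation': array([ 44.94842796,  -0.6347048 , -35.2422337 ])}
{'camera_matrix': array([[537.39018445,   0.        , 283.9874537 ],
       [  0.        , 537.39018445, 214.98815455],
       [  0.        ,   0.        ,   1.        ]]), 'eye': array([490.2856265 ,  36.85860254, 910.53298847]), 'rotation': array([  6.74013105,  -1.13367991, -91.48973358])}
```

View pics/top0.png

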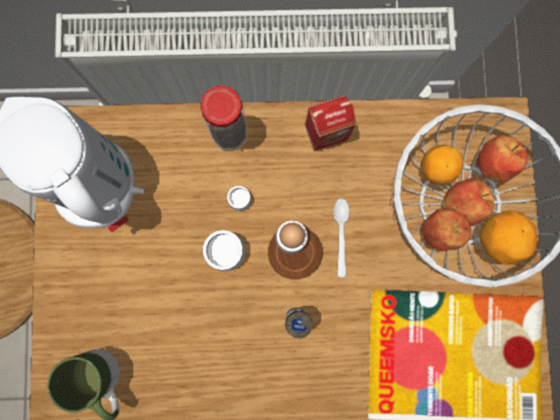

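View pics/scene0.png

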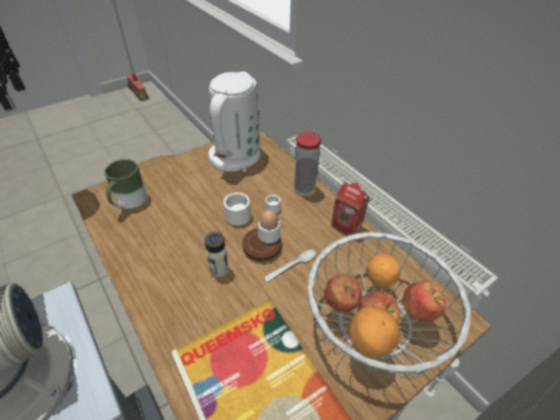

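Candidates in the top view:
- the large empty cup at (223,250)
- the small cup at (238,198)
- the middle cup with the egg, on the dark stand at (292,236), which I choose

The stand is at about (295,252), the jar at (298,322) and the spoon at (341,240). Next I'll measure them and check a crop.

```bash
cat > h.py <<'E'
import cv2,numpy as np
from workcell import readout, imaging, robot
from scipy.spatial.transform import Rotation as R
def cam(n):
    m=imaging.camera_model(n); return m['camera_matrix'],np.array(m['eye']),R.from_euler('xyz',m['rotation'],degrees=True).as_matrix()
def onplane(n,uv,z):
    K,e,Rm=cam(n); uv=np.atleast_2d(uv).astype(float)
    d=np.c_[(uv[:,0]-K[0,2])/K[0,0],-(uv[:,1]-K[1,2])/K[1,1],-np.ones(len(uv))]@Rm.T
    return e+d*((z-e[2])/d[:,2])[:,None]
def proj(n,p):
    K,e,Rm=cam(n); c=(np.atleast_2d(p)-e)@Rm
    return np.c_[K[0,2]-K[0,0]*c[:,0]/c[:,2],K[1,2]+K[1,1]*c[:,1]/c[:,2]]
def circ(p):
    A=np.c_[2*p,np.ones(len(p))]; s=np.linalg.lstsq(A,(p**2).sum(1),rcond=None)[0]
    return s[:2],np.sqrt(s[2]+s[:2]@s[:2])
E
python3 - <<'E'
from h import *
im=cv2.imread('pics/top0.png'); x0,y0=225,170
c=im[y0:y0+180,x0:x0+150]; cv2.imwrite('pics/crop0.png',cv2.resize(c,None,fx=3.3,fy=3.3,interpolation=cv2.INTER_CUBIC))
for n,uv,z in(("top",(295,252),22),("top",(292,232),64),("top",(298,322),105),("top",(341,211),4),("top",(341,275),4),("scene",(262,243),22),("scene",(269,226),64)): print(n,uv,onplane(n,uv,z).round(0))
hsv=cv2.cvtColor(im,cv2.COLOR_BGR2HSV)
for (u,v) in((292,252),(300,258),(292,224),(292,236),(310,250),(295,275),(260,300),(330,250),(278,235)): print(u,v,hsv[v,u])
E
```

```text
top (295, 252) [[533.  -0.  22.]]
top (292, 232) [[563.   6.  64.]]
top (298, 322) [[426.   2. 105.]]
top (341, 211) [[601. -81.   4.]]
top (341, 275) [[493. -77.   4.]]
scene (262, 243) [[533.  -5.  22.]]
scene (269, 226) [[554.  -3.  64.]]
292 252 [ 20  14 110]
300 258 [ 10 150 112]
292 224 [ 13 118 153]
292 236 [ 16  95 241]
310 250 [ 11 153 130]
295 275 [ 11 157 122]
260 300 [ 16 137 183]
330 250 [ 16 138 188]
278 235 [ 60   1 233]
```

View pics/crop0.png

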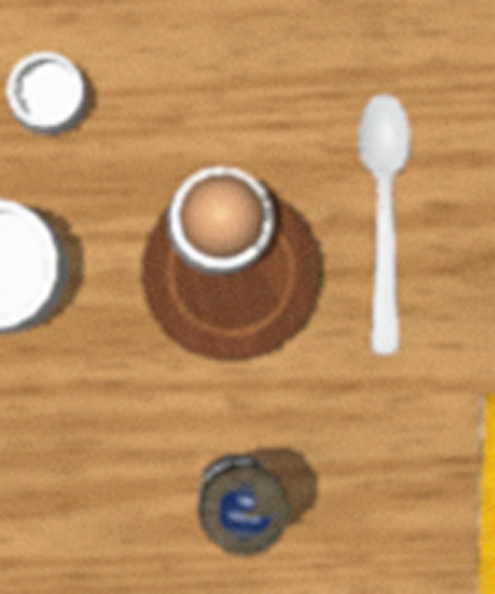

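The crop confirms the choice: a white cup holding a brown egg, rim centre at crop (221,219), image (292,236). It overhangs the far edge of the dark stand at crop (233,270), image (295.6,252). Now I'll fit the circles.

```bash
cat >> h.py <<'E'
def robust(p,r0,tol=2.5):
    """circle of known radius, median-trimmed"""
    from scipy.optimize import least_squares
    f=lambda c:np.hypot(*(p-c).T)-r0
    s=least_squares(f,p.mean(0),loss='soft_l1',f_scale=1.).x
    k=abs(f(s))<tol; c,r=circ(p[k]); 
    return s,k.sum(),r
def measure(im,cup0=None):
    hsv=cv2.cvtColor(im,cv2.COLOR_BGR2HSV); H,S,V=[hsv[:,:,i].astype(int) for i in range(3)]
    yy,xx=np.mgrid[:420,:560]; roi=np.hypot(xx-295.5,yy-250)<38
    dark=((V<148)&(S>100)&roi).astype(np.uint8); 
    white=((S<60)&(V>75)&roi).astype(np.uint8)
    out={}
    def big(m):
        cs,_=cv2.findContours(cv2.morphologyEx(m,cv2.MORPH_CLOSE,np.ones((3,3))),cv2.RETR_EXTERNAL,cv2.CHAIN_APPROX_NONE); return max(cs,key=cv2.contourArea)[:,0,:]
    d=cv2.convexHull(big(dark|white))
    w=big(white)
    st=big(dark|white).astype(float); P=onplane('top',st,22)[:,:2]
    # drop points near the cup
    wc=onplane('top',w,64)[:,:2]
    cup,n,r=robust(wc,24-0.); 
    uvc=proj('top',[*cup,64])[0]
    P=P[np.hypot(*(st-uvc).T)>21]
    stand,n2,r2=robust(P,45)
    return cup,n,r,stand,n2,r2,uvc
E
python3 - <<'E'
from h import *
im=cv2.imread('pics/top0.png')
c,n,r,s,n2,r2,u=measure(im); print(c,n,r,u); print(s,n2,r2); d=c-s; print('off',d,np.hypot(*d))
# scene check
sc=cv2.imread('pics/scene0.png'); print(proj('scene',[[*c,64],[*s,22]]))
v=im.copy(); 
a=np.linspace(0,6.28,90)
for cc,rr,z,col in((c,24,64,(0,255,0)),(s,45,22,(255,0,0)),(s,31.5,22,(255,255,0))):
    cv2.polylines(v,[proj('top',np.c_[cc[0]+rr*np.cos(a),cc[1]+rr*np.sin(a),a*0+z]).round().astype(int)],True,col)
    cv2.polylines(sc,[proj('scene',np.c_[cc[0]+rr*np.cos(a),cc[1]+rr*np.sin(a),a*0+z]).round().astype(int)],True,col)
A=cv2.resize(v[200:300,240:350],None,fx=3.6,fy=3.6);B=cv2.resize(sc[190:290,210:320],None,fx=3.6,fy=3.6)
cv2.imwrite('pics/fit0.png',np.hstack([A,B]))
E
```

```text
[555.62850803   6.5967386 ] 90 24.92402318721995 [291.45695165 236.35536153]
[ 5.34107799e+02 -9.97844025e-02] 110 44.73510603217578
off [21.52070911  6.696523  ] 22.53850795223411
[[267.20618212 223.14883771]
 [261.18374066 241.48586114]]
```

View pics/fit0.png

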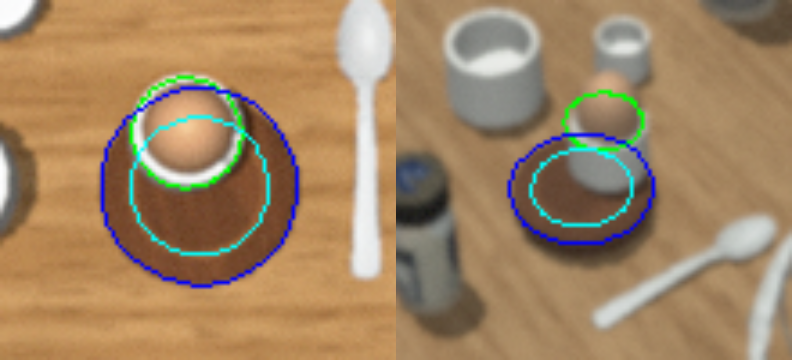

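Run:
```python
from h import *
st=readout.get_state(); R0=R.from_euler('xyz',st['ee_rot'],degrees=True)
yaw=17.3;u=np.array([np.cos(np.radians(yaw)),np.sin(np.radians(yaw)),0]);ax=np.cross([0,0,1],u)
for t in(0,15):
    Rt=R.from_rotvec(ax*np.radians(t))*R.from_euler('xyz',[180,0,yaw],degrees=True)
    rv=(Rt*R0.inv()).as_rotvec(); print(t,Rt.as_matrix()[:,2].round(3),Rt.as_matrix()[:,0].round(3),rv/(np.pi/2),np.degrees(np.linalg.norm(rv)))
print((np.array([609.7,23.4,140])-[207.96,509.16,231.28])/500)
print(onplane('top',[(70,190),(45,150),(80,380),(238,198),(222,105)],0).round())
```

```text
0 [ 0. -0. -1.] [ 0.955  0.297 -0.   ] [ 1.13114116e-03 -8.75204483e-06  4.39121800e-01] 39.5210930990094
15 [-0.247 -0.077 -0.966] [ 0.922  0.287 -0.259] [0.00842269 0.16983395 0.43642431] 42.15428323161389
[ 0.80348 -0.97152 -0.18256]
[[649. 379.   0.]
 [719. 423.   0.]
 [334. 357.   0.]
 [629.  94.   0.]
 [793. 119.   0.]]
```

Call:
{"fn": "apply_moves", "kwargs": {"commands": [{"travel": [0.06, -0.1, 0], "twist": [0, 0.02, 0.05], "grip": 0}, {"travel": [0.15, -0.2, 0], "twist": [0, 0.04, 0.11], "grip": 0}, {"travel": [0.23, -0.29, 0], "twist": [0, 0.06, 0.16], "grip": 0}, {"travel": [0.31, -0.38, 0], "twist": [0, 0.08, 0.22], "grip": 0}, {"travel": [0.39, -0.47, 0], "twist": [0.005, 0.11, 0.28], "grip": 0}, {"travel": [0.47, -0.56, 0], "twist": [0.005, 0.13, 0.33], "grip": 0}, {"travel": [0.55, -0.66, 0], "twist": [0.008, 0.15, 0.39], "grip": 0}, {"travel": [0.62, -0.75, 0], "twist": [0.0084, 0.17, 0.4364], "grip": 0}], "squeeze": 20}}

```text
t: 1.1
ee_pos: [518.9, 132.3, 230.9]
ee_rot: [-179.9, 15.1, 17.4]
ft_force: [0.9, 1.2, 0.1]
opening: 0.0
grasp_force: 0.0
```

Call:
{"fn": "apply_moves", "kwargs": {"commands": [{"travel": [0.06, -0.08, 0], "twist": [0, 0, 0], "grip": 0}, {"travel": [0.13, -0.16, 0], "twist": [0, 0, 0], "grip": 0}, {"travel": [0.19, -0.22, 0], "twist": [0, 0, 0], "grip": 0}, {"travel": [0.19, -0.22, -0.1], "twist": [0, 0, 0], "grip": 0}, {"travel": [0.19, -0.22, -0.2], "twist": [0, 0, 0], "grip": 0}, {"travel": [0.19, -0.22, -0.2], "twist": [0, 0, 0], "grip": 0}]}}

```text
t: 1.85
ee_pos: [610.0, 23.7, 126.9]
ee_rot: [-179.8, 15.6, 17.3]
ft_force: [-0.1, 0.5, 1.0]
opening: -0.003
grasp_force: 0.0
```

Run:
```python
from h import *
st=readout.get_state(); print(st['t'],st['ee_pos'],st['ft_force'],st['q'])
im=imaging.snapshot('scene')[:,:,::-1]; tp=imaging.snapshot('top')[:,:,::-1]; cv2.imwrite('pics/top1.png',tp)
p=st['ee_pos']
A=cv2.resize(im[130:290,200:340],(440,503));B=cv2.resize(tp[150:280,240:330],(348,503))
cv2.imwrite('pics/s1.png',np.hstack([A,B]));print(proj('scene',p),proj('top',p))
```

```text
1.85 [609.985763    23.67684456 126.93421338] [-0.11121141  0.5084118   1.02234892] [ 1.68344719e+01  3.51418924e+01  2.09623545e+01 -6.41843295e-02
 -9.14508830e+01  9.04400023e+01]
[[283.11288739 188.55868921]] [[280.2975864  196.53994974]]
```

View pics/s1.png

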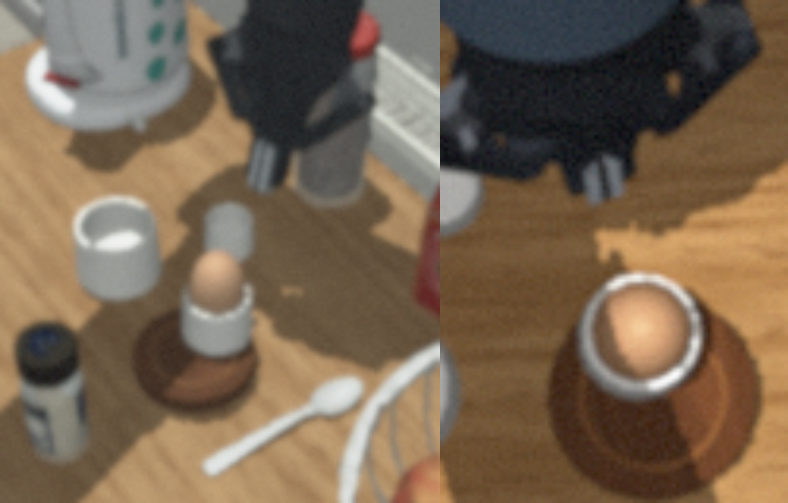

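The closed fingertips are at scene crop (265,185), about 50 mm beyond the cup, where the state says they should be. Next I descend behind the cup.

Call:
{"fn": "apply_moves", "kwargs": {"commands": [{"travel": [0, 0, -0.07], "twist": [0, 0, 0], "grip": 0}, {"travel": [0, 0, -0.13], "twist": [0, 0, 0], "grip": 0}, {"travel": [0, 0, -0.17], "twist": [0, 0, 0], "grip": 0}, {"travel": [0, 0, -0.19], "twist": [0, 0, 0], "grip": 0}, {"travel": [0, 0, -0.2], "twist": [0, 0, 0], "grip": 0}, {"travel": [0, 0, -0.2], "twist": [0, 0, 0], "grip": 0}, {"travel": [0, 0, -0.2], "twist": [0, 0, 0], "grip": 0}]}}

```text
t: 2.82
ee_pos: [613.6, 24.3, 32.3]
ee_rot: [-179.9, 14.9, 17.3]
ft_force: [-0.4, 0.3, -0.3]
opening: 0.001
grasp_force: 0.0
```

Call:
{"fn": "apply_moves", "kwargs": {"commands": [{"travel": [0, 0, -0.006], "twist": [0, 0, 0], "grip": 0}, {"travel": [-0.013, -0.004, -0.006], "twist": [0, 0, 0], "grip": 0}, {"travel": [-0.025, -0.008, -0.006], "twist": [0, 0, 0], "grip": 0}, {"travel": [-0.032, -0.01, -0.006], "twist": [0, 0, 0], "grip": 0}, {"travel": [-0.038, -0.012, -0.006], "twist": [0, 0, 0], "grip": 0}, {"travel": [-0.042, -0.013, -0.006], "twist": [0, 0, 0], "grip": 0}, {"travel": [-0.045, -0.014, -0.006], "twist": [0, 0, 0], "grip": 0}, {"travel": [-0.048, -0.015, -0.006], "twist": [0, 0, 0], "grip": 0}]}}

```text
t: 3.82
ee_pos: [589.3, 16.7, 28.4]
ee_rot: [-179.9, 15.0, 17.3]
ft_force: [1.4, -0.4, 0.3]
opening: 0.001
grasp_force: 0.6
```

```bash
cat >> h.py <<'E'
def look(k,save=False):
    st=readout.get_state(); print('t',st['t'],'tcp',np.round(st['ee_pos'],1),'F',np.round(st['ft_force'],1))
    tp=imaging.snapshot('top')[:,:,::-1].copy(); cv2.imwrite(f'pics/t{k}.png',tp)
    c,n,r,s,n2,r2,u=measure(tp); print('cup',c.round(1),n,round(r,1),'stand',s.round(1),n2,round(r2,1),'off',(c-s).round(1))
    sc=imaging.snapshot('scene')[:,:,::-1].copy(); cv2.imwrite(f'pics/sc{k}.png',sc)
    cv2.imwrite(f'pics/v{k}.png',np.hstack([cv2.resize(tp[190:290,245:345],(390,390),interpolation=cv2.INTER_CUBIC),cv2.resize(sc[180:280,210:310],(390,390),interpolation=cv2.INTER_CUBIC)]))
E
python3 -c "
from h import *
look(2)"
```

```text
t 3.825 tcp [589.3  16.7  28.4] F [ 1.4 -0.4  0.3]
cup [554.1   6.3] 79 25.3 stand [536.2   8.5] 0 0.0 off [17.9 -2.2]
```

View pics/v2.png

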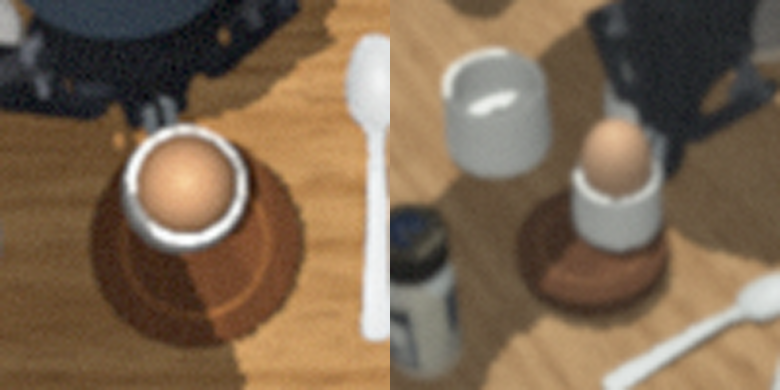

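The fingertips touch the cup low down at top crop (165,110), and it has begun to move. The cup is at crop (187,187) and the stand is unmoved at crop (197,242). I'll continue gently.

Call:
{"fn": "apply_moves", "kwargs": {"commands": [{"travel": [-0.002, -0.0006, 0], "twist": [0, 0, 0], "grip": 0}, {"travel": [-0.005, -0.0015, 0], "twist": [0, 0, 0], "grip": 0}, {"travel": [-0.009, -0.003, 0], "twist": [0, 0, 0], "grip": 0}, {"travel": [-0.013, -0.004, 0], "twist": [0, 0, 0], "grip": 0}, {"travel": [-0.017, -0.005, 0], "twist": [0, 0, 0], "grip": 0}, {"travel": [-0.021, -0.0065, 0], "twist": [0, 0, 0], "grip": 0}, {"travel": [-0.024, -0.0075, 0], "twist": [0, 0, 0], "grip": 0}, {"travel": [-0.026, -0.008, 0], "twist": [0, 0, 0], "grip": 0}]}}

```text
t: 4.92
ee_pos: [575.9, 12.6, 28.3]
ee_rot: [-179.9, 15.0, 17.3]
ft_force: [1.7, 0.4, 0.4]
opening: 0.0
grasp_force: 0.8
```

```bash
python3 -c "
from h import *
look(3)"
```

```text
t 4.925 tcp [575.9  12.6  28.3] F [1.7 0.4 0.4]
cup [541.1   2.1] 80 25.3 stand [535.6   5.3] 36 46.5 off [ 5.5 -3.2]
```

View pics/v3.png

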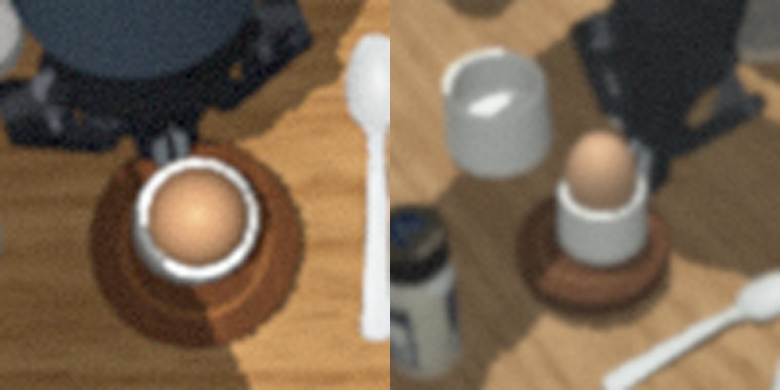

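The cup is upright at top crop (198,218), with about 7 mm left to go, and the stand is unmoved. One last short push, then I back off.

Call:
{"fn": "apply_moves", "kwargs": {"commands": [{"travel": [-0.002, -0.0006, 0], "twist": [0, 0, 0], "grip": 0}, {"travel": [-0.005, -0.0016, 0], "twist": [0, 0, 0], "grip": 0}, {"travel": [-0.008, -0.0026, 0], "twist": [0, 0, 0], "grip": 0}, {"travel": [-0.011, -0.0036, 0], "twist": [0, 0, 0], "grip": 0}, {"travel": [-0.013, -0.0042, 0], "twist": [0, 0, 0], "grip": 0}, {"travel": [-0.0135, -0.0044, 0], "twist": [0, 0, 0], "grip": 0}, {"travel": [-0.0135, -0.0044, 0], "twist": [0, 0, 0], "grip": 0}]}}

```text
t: 5.9
ee_pos: [569.1, 10.4, 28.3]
ee_rot: [-179.9, 15.0, 17.3]
ft_force: [1.9, 0.5, 0.7]
opening: 0.003
grasp_force: 0.7
```

Call:
{"fn": "apply_moves", "kwargs": {"commands": [{"travel": [0.004, 0.0013, 0], "twist": [0, 0, 0], "grip": 0}, {"travel": [0.02, 0.0062, 0], "twist": [0, 0, 0], "grip": 0}, {"travel": [0.06, 0.0187, 0], "twist": [0, 0, 0], "grip": 0}, {"travel": [0.1, 0.031, 0], "twist": [0, 0, 0], "grip": 0}, {"travel": [0.1, 0.031, 0.1], "twist": [0, 0, 0], "grip": 0}, {"travel": [0.1, 0.031, 0.22], "twist": [0, 0, 0], "grip": 0}, {"travel": [0.08, 0.13, 0.34], "twist": [0, 0, 0], "grip": 0}, {"travel": [0.02, 0.24, 0.34], "twist": [0, 0, 0], "grip": 0}]}}

```text
t: 6.9
ee_pos: [585.9, 121.1, 199.6]
ee_rot: [-179.9, 14.7, 17.1]
ft_force: [0.9, 1.9, -0.1]
opening: 0.0
grasp_force: 0.0
```

Call:
{"fn": "apply_moves", "kwargs": {"commands": [{"travel": [-0.07, 0.09, 0], "twist": [0, 0, 0], "grip": 0}, {"travel": [-0.15, 0.17, 0], "twist": [0, 0, 0], "grip": 0}, {"travel": [-0.22, 0.26, 0], "twist": [0, 0, 0], "grip": 0}, {"travel": [-0.3, 0.35, 0], "twist": [0, 0, 0], "grip": 0}, {"travel": [-0.38, 0.44, 0], "twist": [0, 0, 0], "grip": 0}, {"travel": [-0.44, 0.53, 0], "twist": [0, 0, 0], "grip": 0}, {"travel": [-0.44, 0.53, 0], "twist": [0, 0, 0], "grip": 0}]}}

```text
t: 7.78
ee_pos: [361.9, 388.4, 196.1]
ee_rot: [-179.9, 15.1, 17.6]
ft_force: [0.2, 0.1, -0.3]
opening: -0.002
grasp_force: 0.0
```

```bash
python3 -c "
from h import *
look(4)"
```

```text
t 7.775 tcp [361.9 388.4 196.1] F [ 0.2  0.1 -0.3]
cup [ 5.334e+02 -2.000e-01] 91 25.0 stand [ 5.332e+02 -2.000e-01] 153 44.3 off [ 0.2 -0. ]
```

View pics/v4.png

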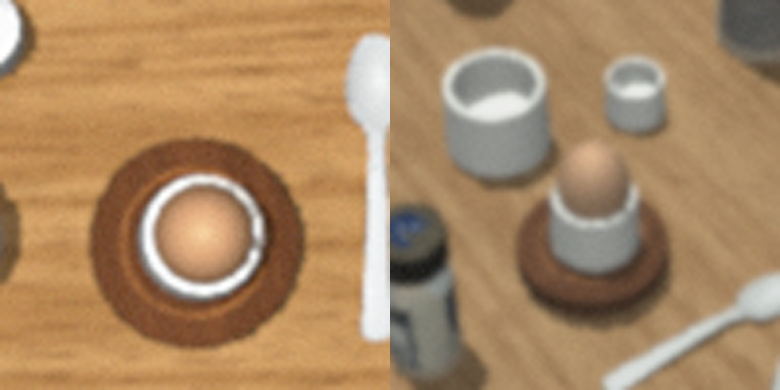

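The cup stands upright with the egg seated. Its rim is at top crop (203,236) over the stand at crop (197,242), which is concentric once its height is allowed for: measured offset 0.2 mm. The arm is clear and nothing else has moved.

```bash
python3 -c "
from workcell import robot
print(robot.close_job())"
```

```text
the job is handed in; nothing more can be done
None
```

I handed the job in with the egg cup upright in the middle of its stand, about 0.2 mm off centre by the top camera (allow a few mm for camera calibration). The egg is seated, and the stand, jar and spoon have not visibly moved; the hand-in gave no verdict.

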